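Vent the filter holder and start its clamp bolt

ROBOT

A 7-joint arm with a two-finger parallel gripper is mounted at the origin on the work surface. World frame = base frame: x ahead of the robot, y to its left, z up, the work surface at z = 0. Lengths are in m, angles in rad, forces in N, time in s.
With the tool pointing down it reaches from about 0.4 to 0.85 m from the base axis. Payload 4.5 kg.
Tool frame: the origin (TCP) lies between the finger pads; the fingertips stand 11 mm ahead of it and the grasp point (between the pads) lies 8 mm behind it (r.tip_reach is the distance from the TCP to the fingertips, in m); x points along the fingers, y is the direction in which the jaws open and shut, and the axes are right-handed (so a half turn about x gives the same grasp; the last joint's range is limited). The gripper opens to 88 mm and grips with 3 to 60 N. Pads are 18 mm wide; open, the fingers measure 123 mm over their backs; the gripper's body (75 mm by 187 mm) begins 45 mm behind the grasp point.
Start: joints at [-1.145, 0.689, -0.195, 1.565, 0.157, 0.902, -0.215], TCP at [0.239, 0.578, 0.25] pointing down, gripper open.
Joint ranges: [-3.01, 3.01], [-0.46, 2.08], [-1.47, 1.51], [0.13, 2.56], [-1, 4.14], [0.04, 2.09], [-2.66, 2.66]. Speed limits (rad/s): [2.57, 2.57, 3.14, 3.14, 3.14, 3.14, 3.14].

INTERFACE

Orientations are given as a unit quaternion [x, y, z, w].
In Python, from plant import r gives the robot as it stands.
- The arm moves only by the tool drive_tool, never from a script. Its argument "deltas" is a list of rows, each a list of 3 entries, a list of its own where there are three numbers: the turn, a rotation vector about the tool's x, y, z in degrees, then the shift along the tool's x, y, z in cm, then the finger opening in cm, from 0 to 8.81. A call has 1 to 12 rows; each row shifts and turns the commanded pose from where the row before left it, along the tool's axes as they then stand; what a row does not reach is not made up. A row lasts 1/12 s, in which the tool goes at most 41.7 mm and 7.16 degrees, less where a joint would pass 70% of its speed; a pose out of reach is approached as far as the arm can. A call is refused whole if a number of a shift passes 4.17 or a number of a turn 7.16, either way. A call with a gripper value outside its range is refused whole. The fingers move at their own pace and stop on an object; "force" is the grip in N (left out, the last holds). Time passes only in rows, so rows that do not move let the fingers close. It gives the time, the measured TCP pose, the force and the opening at its end, in the units of the state.
- r.get_state(): the state, without advancing time (a new reading comes with each control period).
- r.snapshot(name): name is "scene" or "side" or "wrist"; returns a dict with "color" (384x512x3 uint8, red, green, blue), "fov_y" (degrees; the focal length in pixels is half the picture's height over the tangent of half this angle, whatever the lens; pixels are square), "cx", "cy" (the principal point, pixels), "extrinsics" (4x4, takes a point from world to camera coordinates); the wrist camera has in their place "tool_from_camera" (4x4, takes a point from camera to tool coordinates, whose origin is the TCP and whose axes are the tool frame's). Camera axes: x right, y up, looking along -z (the intrinsics and any distortion apply to the point x, -y, -z); pixel columns grow to the right and rows downward; lengths in m; the calibration is good to about 2 mm. A picture is of the moment at which its call begins: read the wrist's pose just before it. There is no depth.
- r.finish_job(): hands the job in, once; it reports no verdict.
The state is a dict: "clock": time; "q": joint angles; "qd": joint speeds; "joint_torque": joint torques, N m; "tool_pos": TCP position; "eef_rot": TCP orientation; "contact_force": force on the tool from outside, world axes, zero at the start; "moment": the same for the moment, N m; "opening": opening from 0.0 (shut) to 1.0 (fully open).
Only numpy, scipy, OpenCV 4.12 (cv2) and the standard library are available. Lean on these libraries where they do the work, as an engineer would, in place of code of your own. Each camera call takes 0.05 s, during which the arm holds its last target. There are 200 camera calls.

TASK

Turn the valve selector to the mark with four pips so that the filter holder is vented. Then start the holder's T-bolt properly: turn it backward until it drops into the thread, then forward one turn from there, and finish still gripping the T-bar by its middle, holding the bolt started. Leave the loose things on the bench where they are.

Things in the scene. Friction and masses are not known exactly. Their poses are not given: they have to be found in the camera images.
- holder: steel filter holder, fixed. Grey foot 150 mm across, vessel 110 mm across; over its cover a dark bridge 150 mm long along its y axis (top at 118 mm, nuts to 126 mm). Mid-bridge a round brass boss, 36 mm across, top 144 mm above the bench; in it, upright on the holder's axis, the T-bolt. Origin on that axis at bench level, z up
- tbar (a point): middle of the T-bar, the bolt's level steel cross-handle: 74 long, 14 wide, 16 mm high, on a 13 mm shank. x axis along the bar, z up. 48 mm above the boss's top when joint lift is 0. The captive bolt only turns and slides up and down; 0.3 to 0.45 kg, turns with under 0.1 Nm, falls by its own weight. A tight grip can keep it from dropping: hold loosely round the bar or let go
- tbolt (a joint): turn of the T-bolt, rad, grows clockwise from above (tightening); at 0 the bar lies along the holder's x axis. Starts at 1.2 to 2.4, riding on top of the boss's thread. Turned backward (anticlockwise) by 0.6 to 3.0 rad, how much is not known, it drops. A stop blocks it at -1.9; turned forward without having dropped it jams within half a turn or so
- lift (a joint): height of the T-bolt, m, up positive. Thread pitch 6 mm per turn. Before the drop 0 to -0.0035; backing off raises it slowly, then it drops 6 mm to about -0.006; from there each forward turn takes it 6 mm down (about -0.012 one turn after the drop; bottoms at -0.0145)
- console: white valve box, fixed, 160 x 170 x 68 mm high, grey top. Origin: centre of its underside, z up. Knob axis upright at x -20 mm, y 0. Round it on top five radial rows of raised black pips, 41 to 66 mm out from that axis: one pip at 72 degrees left of the box's x axis, two at 36 left, three straight along x, four at 36 right, five at 72 right
- selector_grip (a point): on the selector knob's axis, 100 mm above the bench: where to grip its bar. Black knob: skirt 54 mm across, 8 mm high, and an upright bar 13 mm wide, 49 mm long, top 41 mm above the box. x axis along the bar towards its pointed end with a white line, the pointer
- selector (a joint): turn of the selector, rad, grows clockwise from above. Detents every 0.628: 0 = one pip, 0.628 two, 1.257 three, 1.885 four, 2.513 five. Starts at one or two pips. Takes about 0.1 Nm; within about 0.2 of a detent it clicks home when released
- gasket: bystander: white silicone sealing ring, 64 mm across, 6 mm thick; loose, leave it alone. Origin at the centre of its underside
- spanner: bystander: steel spanner, 150 mm long; loose, leave it alone
- dish: bystander: shallow glass dish, 84 mm across, 16 mm high; loose, leave it alone. Origin at the centre of its underside
- sample_a: bystander: white sample jar with red cap, 48 mm across, 100 mm high; loose, leave it alone. Origin at the centre of its underside
- sample_b: bystander: second white sample jar, same as the other; loose, leave it alone. Origin at the centre of its underside
- reagent: bystander: amber glass bottle, 60 mm across, 140 mm high; loose, leave it alone. Origin at the centre of its underside
- beaker: bystander: glass beaker, 68 mm across, 90 mm high; loose, leave it alone. Origin at the centre of its underside
Mind the look-alikes: they are no part of the job. Leave any turquoise look-alike of the console alone.

How it is judged:
By the outcome, as a careful person would: the job done as asked, in the order asked, and still so for the second after the job is handed in, while the arm keeps its last pose, push and grip.
It also fails if it takes over 72 s, if anything falls off the work surface, if the arm or the gripper's body presses on something with over 40 N, if the wrist force passes 120 N, or if a joint passes its speed limit or range.

## Working session

There is one attempt and no reset: what is moved stays moved. The work goes in short steps, Python scripts to look and compute and a tool call to move; the robot and the scene stay as the last step left them, time stands still between calls to the robot, and variables do not carry over. Pictures are saved under pics/ and viewed, about 8 in all and at most 12, crops included, and the job is handed in when it is done.

Besides the shell and the picture viewer there is one more tool, called by a JSON object that holds its "api" and its "payload". drive_tool: Moves the arm, as the interface text tells. Its arguments: {"type":"object","properties":{"deltas":{"type":"array","items":{"type":"array"}},"force":{"type":"number"}},"required":["deltas"]}

```bash
mkdir -p pics; cat > h.py <<'E'
from plant import r
import numpy as np, cv2
from scipy.spatial.transform import Rotation as R
def snap(n,f=None):
    st=r.get_state(); s=r.snapshot(n)
    if f: cv2.imwrite('pics/'+f,s['color'][:,:,::-1])
    if n=='wrist':
        T=np.eye(4);T[:3,:3]=R.from_quat(st['eef_rot']).as_matrix();T[:3,3]=st['tool_pos']
        s['c2w']=T@s['tool_from_camera']
    else: s['c2w']=np.linalg.inv(s['extrinsics'])
    s['f']=192/np.tan(np.radians(s['fov_y'])/2)
    return s
def ray(s,u,v):
    d=s['c2w'][:3,:3]@np.array([(u-s['cx'])/s['f'],-(v-s['cy'])/s['f'],-1]);return s['c2w'][:3,3],d
def at(s,u,v,z):
    o,d=ray(s,u,v);return o+d*(z-o[2])/d[2]
def proj(s,p):
    q=np.linalg.inv(s['c2w'])@np.append(p,1);return s['cx']+s['f']*q[0]/-q[2],s['cy']-s['f']*q[1]/-q[2]
E
python3 - <<'E'
from h import *
a=snap('scene','s1.png');b=snap('side','d1.png');w=snap('wrist','w1.png')
import pickle;[x.pop('color') for x in (a,b,w)]
pickle.dump((a,b,w),open('c.pkl','wb'))
for x in(a,b,w):print({k:v for k,v in x.items()if k!='extrinsics'})
print(r.get_state())
E
```

```text
{'fov_y': 54.25793735689784, 'cx': 254.6587227123158, 'cy': 185.73573559131643, 'c2w': array([[-0.61996158, -0.61613175,  0.48582847,  1.07015256],
       [ 0.78450926, -0.49770705,  0.36990933,  0.40278493],
       [ 0.01388738,  0.6104665 ,  0.79192032,  1.0373589 ],
       [ 0.        ,  0.        ,  0.        ,  1.        ]]), 'f': np.float64(374.7335766639976)}
{'fov_y': 54.59975133835305, 'cx': 261.30656689015194, 'cy': 197.35079224752968, 'c2w': array([[ 0.76687609,  0.4367459 , -0.47027022,  0.07740279],
       [-0.64150449,  0.54367947, -0.54118816, -0.54235004],
       [ 0.01931455,  0.71670472,  0.69710924,  0.81473638],
       [ 0.        ,  0.        ,  0.        ,  1.        ]]), 'f': np.float64(371.9951658166281)}
{'fov_y': 59.063462609694, 'cx': 259.07769393971466, 'cy': 196.54598089426491, 'tool_from_camera': array([[ 7.46476215e-05,  3.09845156e-01, -9.50787029e-01,
        -1.35698315e-01],
       [ 9.99999773e-01,  6.12869419e-04,  2.78234996e-04,
        -7.10050563e-04],
       [ 6.68918060e-04, -9.50786834e-01, -3.09845040e-01,
        -8.02876644e-02],
       
[... 343 characters left out ...]
oat64(338.92076043608273)}
{'clock': 0.15, 'q': array([-1.14518026,  0.68975782, -0.19455977,  1.56609016,  0.15727282,
        0.90252328, -0.21511789]), 'qd': array([-0.00071938, -0.0029908 , -0.00053604, -0.00372694, -0.00149651,
        0.00031057,  0.00015952]), 'joint_torque': array([-1.94154956e-03, -5.27857018e+01, -1.26841675e+00, -1.53586435e+01,
       -5.24292619e-02,  3.87199529e-03,  1.21900553e-04]), 'tool_pos': array([0.23849977, 0.5771988 , 0.24911998]), 'eef_rot': array([ 0.13713855,  0.69365646, -0.13811105,  0.69351213]), 'contact_force': array([-0.05246659, -0.54343291,  1.30295136]), 'moment': array([-0.03322037,  0.01724896, -0.00541721]), 'opening': 1.002932593983245}
```

View pics/s1.png

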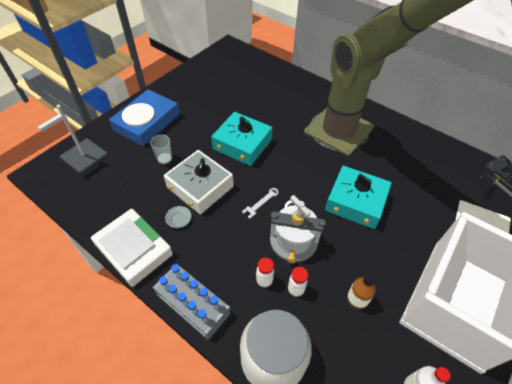

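View pics/d1.png

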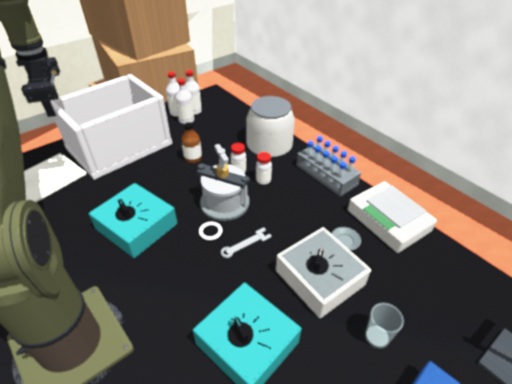

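Scene view: the white console is at (199,180), with turquoise look-alikes at (242,137) and (359,195). Side view: white at (322,270), turquoise at (133,217) and (247,333). Only the white box with the grey top fits the description. The holder is at scene (297,225) and side (224,185). I'll make one enlarged crop to confirm both.

```bash
python3 - <<'E'
import cv2,numpy as np,pickle
from h import *
s=cv2.imread('pics/s1.png');d=cv2.imread('pics/d1.png')
def c(i,u,v,w=100,h=75):return cv2.resize(i[v:v+h,u:u+w],(400,300),interpolation=cv2.INTER_CUBIC)
cv2.imwrite('pics/crop1.png',np.vstack([np.hstack([c(s,150,140),c(s,250,190)]),np.hstack([c(d,270,225),c(d,175,140)])]))
a,b,w=pickle.load(open('c.pkl','rb'))
print(at(a,200,176,.07),at(b,320,265,.07),at(a,297,218,.144),at(b,224,172,.144))
E
```

```text
[ 0.55866744 -0.21544675  0.07      ] [ 0.53978677 -0.23421003  0.07      ] [0.53722925 0.15010096 0.144     ] [0.51388967 0.12051525 0.144     ]
```

View pics/crop1.png

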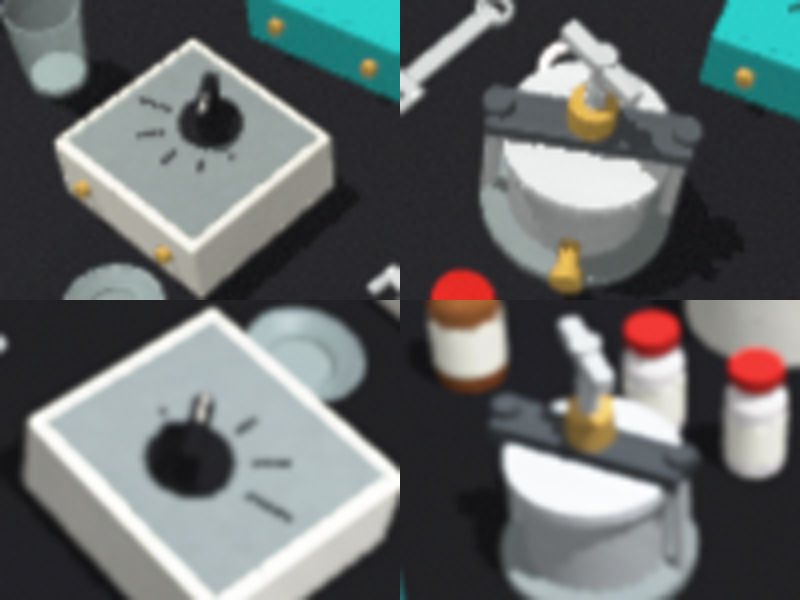

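```bash
python3 - <<'E'
from h import *
import pickle
from scipy.optimize import least_squares
a,b,w=pickle.load(open('c.pkl','rb'))
S=[(198.25,150),(232.5,174.5),(198.25,201.25),(164.25,175.75)]
D=[(323,227.5),(277,255),(370,270),(323.75,300)]
for p in S:print('S',at(a,*p,.068).round(3))
for p in D:print('D',at(b,*p,.068).round(3))
print('knob',at(a,202.5,170.75,.074),at(b,317.5,265,.074))
for n,p in zip('12345',[(232,157),(200,165),(168,157),(150,133),(155,103)]):print(n,at(a,150+p[0]/4,140+p[1]/4,.069).round(3))
for n,p in zip('1345',[(163,111),(246,125),(270,163),(270,208)]):print(n,at(b,270+p[0]/4,225+p[1]/4,.069).round(3))
print('boss',at(a,298.5,214.5,.144),at(b,223,167.5,.144))
print('bar',at(a,293.75,197.5,.197),at(a,308.75,213.75,.197),at(b,217.5,146.25,.197),at(b,225,160,.197))
print('bridge',at(a,271.5,215,.124),at(a,324,222,.124),at(b,200,140+(400-300)/4,.124),at(b,175+280/4,140+160/4,.124))
# dish etc
for n,p in dict(dish=(178,217),ja=(265,266),jb=(300,275),rea=(363,283)).items():print(n,at(a,*p,0.016 if n=='dish' else .1).round(3))
E
```

```text
S [ 0.476 -0.303  0.068]
S [ 0.485 -0.137  0.068]
S [ 0.636 -0.15   0.068]
S [ 0.631 -0.31   0.068]
D [ 0.636 -0.154  0.068]
D [ 0.48  -0.145  0.068]
D [ 0.624 -0.32   0.068]
D [ 0.478 -0.305  0.068]
knob [ 0.5390734  -0.22198533  0.074     ] [ 0.53260084 -0.23204019  0.074     ]
1 [ 0.552 -0.186  0.069]
2 [ 0.574 -0.201  0.069]
3 [ 0.585 -0.227  0.069]
4 [ 0.576 -0.257  0.069]
5 [ 0.549 -0.277  0.069]
1 [ 0.549 -0.193  0.069]
3 [ 0.582 -0.234  0.069]
4 [ 0.572 -0.262  0.069]
5 [ 0.548 -0.284  0.069]
boss [0.52477498 0.14675363 0.144     ] [0.52312086 0.1380976  0.144     ]
bar [0.51883851 0.12000026 0.197     ] [0.53785157 0.18206152 0.197     ] [0.52966454 0.16840402 0.197     ] [0.51016599 0.10627684 0.197     ]
bridge [0.56329637 0.08077431 0.124     ] [0.48783312 0.21269349 0.124     ] [0.49085834 0.2092665  0.124     ] [0.55245297 0.07577141 0.124     ]
dish [ 0.699 -0.188  0.016]
ja [0.693 0.157 0.1  ]
jb [0.655 0.246 0.1  ]
rea [0.57  0.389 0.1  ]
```

The crops confirm the white console with its pips and pointer, and the holder with its brass boss and bridge. The knob is at about (0.536,-0.227) with box yaw about -4°, and the boss is at about (0.524,0.142). I'll swing over to the knob.

{"api": "drive_tool", "payload": {"deltas": [[[3.75, 0, 0], [-0.4, -0.1, 4.0], 8.8], [[3.75, 0, 0], [-0.4, -0.1, 4.0], 8.8], [[3.75, 0, 0], [-0.4, -0.1, 4.0], 8.8], [[3.75, 0, 0], [-0.4, -0.1, 4.0], 8.8], [[3.75, 0, 0], [-0.4, -0.1, 4.0], 8.8], [[3.75, 0, 0], [-0.4, -0.1, 4.0], 8.8], [[3.75, 0, 0], [-0.4, -0.1, 4.0], 8.8], [[3.75, 0, 0], [-0.4, -0.1, 4.0], 8.8], [[3.75, 0, 0], [0, -0.1, 4.0], 8.8], [[3.75, 0, 0], [0, -0.1, 4.0], 8.8], [[3.75, 0, 0], [0, -0.1, 4.0], 8.8], [[3.75, 0, 0], [0, -0.1, 4.0], 8.8]]}}

```text
clock: 1.15
tool_pos: [0.5733, 0.2479, 0.2814]
eef_rot: [0.394, 0.588, -0.394, 0.587]
contact_force: [0.1, 1.2, -0.0]
opening: 0.999
```

{"api": "drive_tool", "payload": {"deltas": [[[3.75, 0, 0], [0, -0.2, 4.0], 8.8], [[3.75, 0, 0], [0, -0.2, 4.0], 8.8], [[3.75, 0, 0], [0, -0.2, 4.0], 8.8], [[3.75, 0, 0], [0, -0.2, 4.0], 8.8], [[3.75, 0, 0], [0, -0.2, 4.0], 8.8], [[3.75, 0, 0], [0, -0.2, 4.0], 8.8], [[3.75, 0, 0], [0, -0.2, 4.0], 8.8], [[3.75, 0, 0], [0.5, -0.2, 4.0], 8.8], [[3.75, 0, 0], [0.5, -0.2, 4.0], 8.8], [[3.75, 0, 0], [0.5, -0.2, 4.0], 8.8], [[3.75, 0, 0], [0.5, -0.2, 4.0], 8.8], [[3.75, 0, 0], [0.5, -0.2, 3.0], 8.8]]}}

```text
clock: 2.15
tool_pos: [0.5664, -0.2135, 0.2563]
eef_rot: [-0.588, -0.391, 0.59, -0.392]
contact_force: [0.0, -1.0, 0.7]
opening: 0.996
```

```bash
cat >> h.py <<'E'
def pose():
    st=r.get_state();M=R.from_quat(st['eef_rot']).as_matrix()
    print('t',round(st['clock'],2),'p',st['tool_pos'].round(4),'xax',M[:,0].round(3),'yaz',round(np.degrees(np.arctan2(M[1,1],M[0,1])),2),'q',st['q'].round(2),'F',st['contact_force'].round(1),'M',st['moment'].round(2),'op',round(st['opening']*88,1))
    return st,M
def to(p):
    st,M=pose();print('tool shift cm',(M.T@(np.array(p)-st['tool_pos'])*100).round(2))
E
python3 - <<'E'
from h import *
pose()
w=snap('wrist','w2.png')
import pickle;w.pop('color');pickle.dump(w,open('w.pkl','wb'))
print(proj(w,[.536,-.227,.109]))
E
```

```text
t 2.15 p [ 0.5664 -0.2135  0.2563] xax [-0.001 -0.002 -1.   ] yaz -22.82 q [ 0.19  0.66  0.17  1.63 -0.13  0.86  0.01] F [ 0.  -1.   0.7] M [-0.14  0.09  0.04] op 87.6
(np.float64(233.12310373855402), np.float64(208.91736488729694))
```

View pics/w2.png

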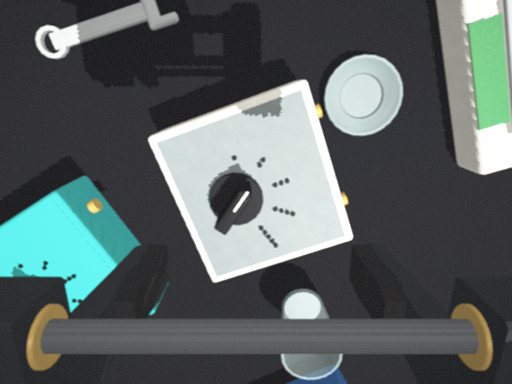

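The wrist view shows the white console. The bar runs from blunt end (222,229) to white-line pointer (247,193), aimed at the two-pip row (262,161), so the selector starts at two pips. Four pips is 72° clockwise.

```bash
python3 - <<'E'
from h import *
import pickle
w=pickle.load(open('w.pkl','rb'))
e1=at(w,222,229,.109);e2=at(w,247.5,192.5,.109);print(e1,e2,(e1+e2)/2,np.degrees(np.arctan2(*(e2-e1)[1::-1])))
print('skirt',at(w,236,198,.076))
C=[at(w,*p,.068) for p in [(307,81),(352,238),(214,282),(149,139)]];print(np.round(C,3),np.mean(C,0))
k=at(w,236,198,.076)
for p in [(234,158),(262,161),(281,183),(285,211.5),(268,236)]:
  q=at(w,*p,.07)-k;print(np.degrees(np.arctan2(q[1],q[0])).round(1))
to([.537,-.228,.17])
E
```

```text
[ 0.518749   -0.24076981  0.109     ] [ 0.55386581 -0.21793515  0.109     ] [ 0.5363074  -0.22935248  0.109     ] 33.03387977509525
skirt [ 0.53610091 -0.22785492  0.076     ]
[[ 0.639 -0.153  0.068]
 [ 0.628 -0.318  0.068]
 [ 0.473 -0.309  0.068]
 [ 0.482 -0.144  0.068]] [ 0.55570517 -0.23099388  0.068     ]
69.4
31.6
-5.8
-41.4
-76.6
t 2.2 p [ 0.5624 -0.2203  0.2556] xax [-0.005 -0.007 -1.   ] yaz -23.48 q [ 0.19  0.66  0.18  1.64 -0.13  0.86  0.01] F [-3.2 -5.6 -0.1] M [-0.39  0.26  0.01] op 87.9
tool shift cm [ 8.58 -2.    1.64]
```

{"api": "drive_tool", "payload": {"deltas": [[[0, 0, 0], [1.5, -2.1, 1.5], 8.8], [[7, 0, 0], [1.5, 0, 0], 8.8], [[7, 0, 0], [1.5, 0, 0], 8.8], [[7, 0, 0], [1.5, 0, 0], 8.8], [[7, 0, 0], [1.5, 0, 0], 8.8], [[6, 0, 0], [1, 0, 0], 8.8], [[0, 0, 0], [0, 0, 0], 8.8], [[0, 0, 0], [0, 0, 0], 8.8]]}}

```text
clock: 2.87
tool_pos: [0.5427, -0.2146, 0.1712]
eef_rot: [-0.676, -0.206, 0.677, -0.205]
contact_force: [0.5, 0.3, -0.1]
opening: 0.999
```

```bash
python3 - <<'E'
from h import *
to([.536,-.2285,.092])
E
```

```text
t 2.87 p [ 0.5427 -0.2146  0.1712] xax [-0.001  0.    -1.   ] yaz -56.24 q [ 0.13  0.76  0.29  1.78 -0.33  0.65 -0.37] F [ 0.5  0.3 -0.1] M [-0.05  0.13  0.03] op 87.9
tool shift cm [7.92 0.8  1.32]
```

{"api": "drive_tool", "payload": {"deltas": [[[1.4, 0, 0], [1.5, 0.8, 1.3], 8.8], [[0, 0, 0], [2, 0, 0], 6], [[0, 0, 0], [2, 0, 0], 5], [[0, 0, 0], [1.5, 0, 0], 4], [[0, 0, 0], [0.9, 0, 0], 4], [[0, 0, 0], [0, 0, 0], 4], [[0, 0, 0], [0, 0, 0], 4]], "force": 12}}

```text
clock: 3.45
tool_pos: [0.5368, -0.2291, 0.0933]
eef_rot: [0.68, 0.196, -0.679, 0.196]
contact_force: [-0.3, 0.5, -0.1]
opening: 0.57
```

```bash
python3 - <<'E'
from h import *
to([.536,-.2285,.092])
w=snap('wrist','w3.png')
E
```

```text
t 3.45 p [ 0.5368 -0.2291  0.0933] xax [ 0.001  0.    -1.   ] yaz -57.78 q [ 0.19  0.87  0.23  1.82 -0.38  0.49 -0.32] F [-0.3  0.5 -0.1] M [-0.05  0.12  0.  ] op 50.2
tool shift cm [ 0.13 -0.1   0.04]
```

View pics/w3.png

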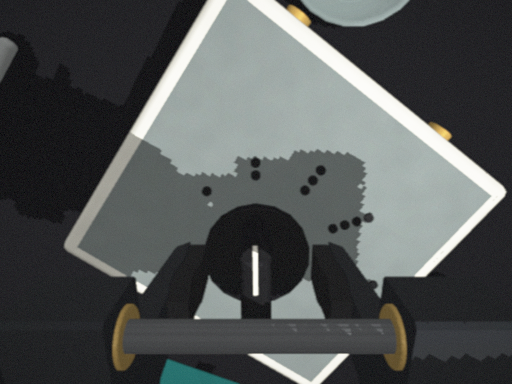

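The knob bar (255,270) is centred between the fingers and points at two pips. I'll close and turn.

{"api": "drive_tool", "payload": {"deltas": [[[0, 0, 0], [0.1, 0, 0], 0.5], [[0, 0, 0], [0, 0, 0], 0.5], [[0, 0, 0], [0, 0, 0], 0.5], [[0, 0, 0], [0, 0, 0], 0.5], [[0, 0, 0], [0, 0, 0], 0.5], [[0, 0, 0], [0, 0, 0], 0.5]], "force": 20}}

```text
clock: 4.0
tool_pos: [0.5361, -0.228, 0.0919]
eef_rot: [-0.679, -0.197, 0.68, -0.195]
contact_force: [-2.2, 1.6, 4.2]
opening: 0.148
```

{"api": "drive_tool", "payload": {"deltas": [[[6, 0, 0], [0, 0, 0], 0.5], [[6, 0, 0], [0, 0, 0], 0.5], [[6, 0, 0], [0, 0, 0], 0.5], [[6, 0, 0], [0, 0, 0], 0.5], [[6, 0, 0], [0, 0, 0], 0.5], [[6, 0, 0], [0, 0, 0], 0.5], [[6, 0, 0], [0, 0, 0], 0.5], [[6, 0, 0], [0, 0, 0], 0.5], [[6, 0, 0], [0, 0, 0], 0.5], [[6, 0, 0], [0, 0, 0], 0.5], [[6, 0, 0], [0, 0, 0], 0.5], [[6, 0, 0], [0, 0, 0], 0.5]]}}

```text
clock: 5.0
tool_pos: [0.536, -0.2293, 0.092]
eef_rot: [-0.664, 0.243, 0.664, 0.243]
contact_force: [-2.4, 0.4, 2.9]
opening: 0.145
```

{"api": "drive_tool", "payload": {"deltas": [[[0, 0, 0], [0, 0, 0], 0.5], [[0, 0, 0], [0, 0, 0], 0.5]]}}

```text
clock: 5.17
tool_pos: [0.536, -0.2293, 0.0919]
eef_rot: [-0.665, 0.241, 0.665, 0.24]
contact_force: [-2.0, 0.0, 4.7]
opening: 0.152
```

```bash
python3 - <<'E'
from h import *
to([.536,-.2285,.092])
E
```

```text
t 5.17 p [ 0.536  -0.2293  0.0919] xax [-0.001 -0.001 -1.   ] yaz -129.78 q [ 0.02  0.94  0.55  1.83 -0.83  0.61 -1.17] F [-2.   0.   4.7] M [0.13 0.68 0.01] op 13.3
tool shift cm [-0.01 -0.06  0.05]
```

{"api": "drive_tool", "payload": {"deltas": [[[0, 0, 0], [0, 0, 0], 6], [[0, 0, 0], [0, 0, 0], 8.8], [[0, 0, 0], [0, 0, 0], 8.8], [[0, 0, 0], [-2, 0, 0], 8.8], [[-3, 0, 0], [-4, 0, 0], 8.8], [[-6, 0, 0], [-4, 0, 0], 8.8], [[-7, 0, 0], [-4, 0, 0], 8.8], [[-7, 0, 0], [-4, 0, 0], 8.8], [[0, 0, 0], [-1, 0, 0], 8.8], [[0, 0, 0], [0, 0, 0], 8.8]]}}

```text
clock: 6.0
tool_pos: [0.5382, -0.2304, 0.2853]
eef_rot: [0.702, -0.104, -0.697, -0.103]
contact_force: [0.2, 0.1, -0.1]
opening: 0.878
```

```bash
python3 - <<'E'
from h import *
to([.524,.142,.27])
w=snap('wrist','w4.png')
E
```

```text
t 6.0 p [ 0.5382 -0.2304  0.2853] xax [ 0.008 -0.003 -1.   ] yaz -106.87 q [-0.04  0.67  0.67  1.68 -0.5   0.96 -1.06] F [ 0.2  0.1 -0.1] M [-0.03  0.16  0.02] op 77.2
tool shift cm [  1.42 -35.22  12.18]
```

View pics/w4.png

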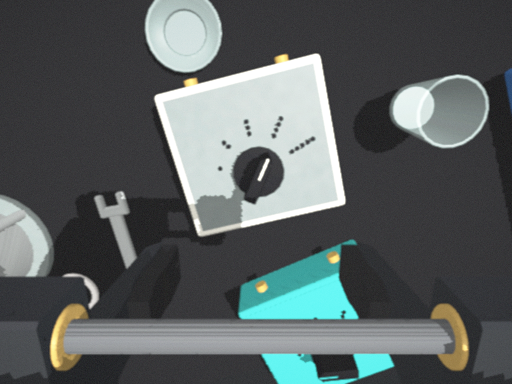

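The pointer line (268,158) is aligned with the four-pip row (278,127), so the selector is at four pips. Next is the T-bolt.

{"api": "drive_tool", "payload": {"deltas": [[[0, 0, 0], [0, -3.9, 1.35], 8.8], [[0, 0, 0], [0, -3.9, 1.35], 8.8], [[0, 0, 0], [0, -3.9, 1.35], 8.8], [[0, 0, 0], [0, -3.9, 1.35], 8.8], [[0, 0, 0], [0, -3.9, 1.35], 8.8], [[0, 0, 0], [0, -3.9, 1.35], 8.8], [[0, 0, 0], [0, -3.9, 1.35], 8.8], [[0, 0, 0], [0, -3.9, 1.35], 8.8], [[0, 0, 0], [0, -3.9, 1.35], 8.8], [[-6, 0, 0], [0, 0, 0], 8.8], [[-7, 0, 0], [0, 0, 0], 8.8], [[-7, 0, 0], [0, 0, 0], 8.8]]}}

```text
clock: 7.05
tool_pos: [0.5202, 0.1438, 0.2789]
eef_rot: [-0.705, -0.022, 0.708, -0.023]
contact_force: [0.4, 0.0, 0.4]
opening: 1.001
```

{"api": "drive_tool", "payload": {"deltas": [[[-7, 0, 0], [0, 0, 0], 8.8], [[-7, 0, 0], [0, 0, 0], 8.8], [[-7, 0, 0], [0, 0, 0], 8.8], [[-7, 0, 0], [0, 0, 0], 8.8], [[-7, 0, 0], [0, 0, 0], 8.8], [[-7, 0, 0], [0, 0, 0], 8.8], [[-7, 0, 0], [0, 0, 0], 8.8], [[-7, 0, 0], [0, 0, 0], 8.8], [[-7, 0, 0], [0, 0, 0], 8.8], [[-7, 0, 0], [0, 0, 0], 8.8], [[0, 0, 0], [0, 0, 0], 8.8], [[0, 0, 0], [0, 0, 0], 8.8]]}}

```text
clock: 8.05
tool_pos: [0.5208, 0.1422, 0.2799]
eef_rot: [-0.567, -0.421, 0.57, -0.42]
contact_force: [-0.4, 0.4, -0.1]
opening: 0.995
```

```bash
python3 - <<'E'
from h import *
to([.524,.142,.18])
w=snap('wrist','w5.png')
import pickle;w.pop('color');pickle.dump(w,open('w.pkl','wb'))
print(proj(w,[.524,.142,.2]))
E
```

```text
t 8.05 p [0.5208 0.1422 0.2799] xax [-0.004 -0.    -1.   ] yaz -17.05 q [-0.52  0.55  0.27  1.8  -0.19  0.82 -0.45] F [-0.4  0.4 -0.1] M [-0.08  0.08  0.02] op 87.5
tool shift cm [ 9.98  0.35 -0.09]
(np.float64(263.92736168905), np.float64(208.80420163665704))
```

View pics/w5.png

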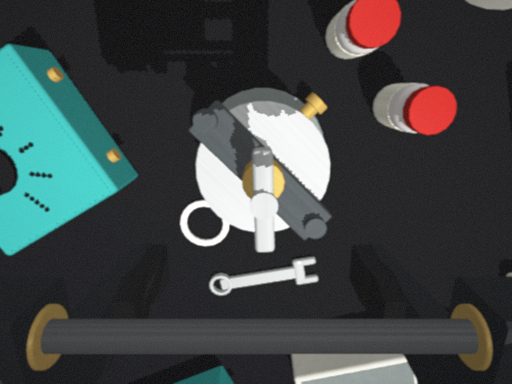

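```bash
python3 - <<'E'
from h import *
import pickle
w=pickle.load(open('w.pkl','rb'))
a=at(w,262.5,149,.2);b=at(w,265,251,.2);print(a,b,(a+b)/2,np.linalg.norm(a-b),np.degrees(np.arctan2(*(a-b)[1::-1])))
print('boss',at(w,263,179,.144),'nut',at(w,212,118,.124),at(w,316,228,.124),'hub',at(w,264,205,.2))
p=np.subtract(at(w,212,118,.124),at(w,316,228,.124));print(np.degrees(np.arctan2(p[1],p[0])))
print('valve',at(w,316,103,.05),'foot',at(w,264,160,.11))
E
```

```text
[0.53491904 0.18123871 0.2       ] [0.51553997 0.11142551 0.2       ] [0.52522951 0.14633211 0.2       ] 0.07245296222897037 74.48616824980965
boss [0.5254805  0.14751712 0.144     ] nut [0.49845667 0.20567363 0.124     ] [0.55758161 0.08256867 0.124     ] hub [0.52483777 0.14459971 0.2       ]
115.65407516088715
valve [0.59524684 0.18504752 0.05      ] foot [0.52916812 0.15558994 0.11      ]
```

Wrist view: T-bar from (262,149) to (265,251), brass boss at (263,179). Bar centre is about (0.525,0.1455), azimuth 74.5°. I'll lower round it.

{"api": "drive_tool", "payload": {"deltas": [[[-1.5, 0, 0], [2, 0.3, -0.45], 8.8], [[0, 0, 0], [2.5, 0, 0], 8.8], [[0, 0, 0], [2.5, 0, 0], 6], [[0, 0, 0], [2, 0, 0], 5], [[0, 0, 0], [0.8, 0, 0], 4], [[0, 0, 0], [0, 0, 0], 3], [[0, 0, 0], [0, 0, 0], 1.8], [[0, 0, 0], [0, 0, 0], 1.8], [[0, 0, 0], [0, 0, 0], 1.8], [[0, 0, 0], [0, 0, 0], 1.8]], "force": 6}}

```text
clock: 8.93
tool_pos: [0.5267, 0.1458, 0.1848]
eef_rot: [0.563, 0.428, -0.562, 0.429]
contact_force: [1.0, -0.5, 0.6]
opening: 0.417
```

```bash
python3 - <<'E'
from h import *
to([.525,.1455,.182])
w=snap('wrist','w6.png');s=snap('scene','s6.png');d=snap('side','d6.png')
c=lambda i,u,v,n,m:cv2.resize(i[v:v+m,u:u+n,::-1],(400,300))
u,v=map(int,proj(s,[.525,.145,.19]));a,b=map(int,proj(d,[.525,.145,.19]))
cv2.imwrite('pics/m6.png',np.hstack([w['color'][:300,100:420,::-1],np.vstack([c(s['color'],u-40,v-30,80,60),c(d['color'],a-40,b-30,80,60)])[::2,::2].copy()]) if 0 else np.hstack([cv2.resize(w['color'][:,:,::-1],(400,300)),c(s['color'],u-40,v-30,80,60)[:, :200].copy(),c(d['color'],a-40,b-30,80,60)[:,:200].copy()]))
print(u,v,a,b)
E
```

```text
t 8.93 p [0.5267 0.1458 0.1848] xax [ 0.002  0.001 -1.   ] yaz -15.36 q [-0.48  0.69  0.21  1.88 -0.24  0.59 -0.39] F [ 1.  -0.5  0.6] M [-0.1   0.09  0.04] op 36.7
tool shift cm [ 0.28 -0.16  0.07]
299 205 221 152
```

View pics/m6.png

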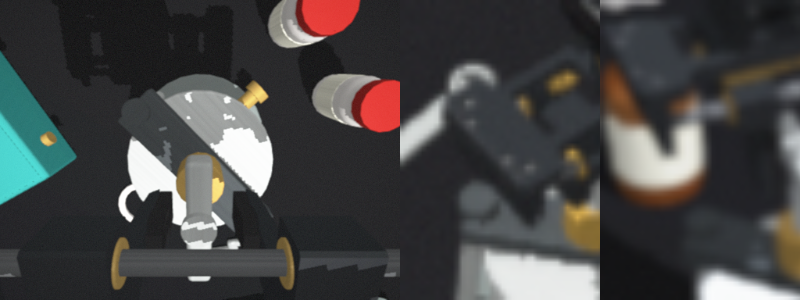

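{"api": "drive_tool", "payload": {"deltas": [[[0, 0, 0], [0.25, -0.1, 0.0], 1.8], [[0, 0, 0], [0, 0, 0], 1.8], [[0, 0, 0], [0, 0, 0], 1.8], [[0, 0, 0], [0, 0, 0], 1.8]]}}

```text
clock: 9.42
tool_pos: [0.525, 0.1459, 0.1811]
eef_rot: [-0.562, -0.429, 0.562, -0.429]
contact_force: [-0.6, -0.1, -0.5]
opening: 0.204
```

```bash
cat > fit.py <<'E'
import sys
from h import *
AX=np.array([.5255,.1455])
def fit(name):
    st,M=pose(); w=snap('wrist',name)
    g=cv2.GaussianBlur(w['color'],(0,0),1).astype(np.float32)
    gx=cv2.Sobel(g,-1,1,0).transpose(2,0,1);gy=cv2.Sobel(g,-1,0,1).transpose(2,0,1)
    baz0=np.degrees(np.arctan2(M[1,2],M[0,2]))+180   # -tool z
    Mi=np.linalg.inv(w['c2w'])
    t=np.linspace(.010,.037,25)
    pts=np.vstack([np.c_[t,0*t+.007],np.c_[t,0*t-.007],np.c_[0*t[:13]+.037,np.linspace(-.006,.006,13)]])
    nrm=np.vstack([np.tile([0,1],(50,1)),np.tile([1,0],(13,1))])*.001
    def pr(P): q=P@Mi[:3,:3].T+Mi[:3,3];return np.c_[w['cx']-w['f']*q[:,0]/q[:,2],w['cy']+w['f']*q[:,1]/q[:,2]]
    best=[]
    for da in np.arange(-22,22.1,1):
        a=np.radians(baz0+da);Rm=np.array([[np.cos(a),-np.sin(a)],[np.sin(a),np.cos(a)]])
        for l in np.arange(-.018,.0041,.0005):
          for o in (-.0015,0,.0015):
            P=np.c_[(pts+[0,o])@Rm.T+AX,np.full(len(pts),.2+l)];u=pr(P);P2=P.copy();P2[:,:2]+=nrm@Rm.T
            n=pr(P2)-u;n/=np.linalg.norm(n,axis=1)[:,None]
            i=u.round().astype(int);ok=(i[:,1]>=0)&(i[:,1]<384)&(i[:,0]>=0)&(i[:,0]<512);i=np.clip(i,0,[511,383])
            s=np.abs(gx[:,i[:,1],i[:,0]]*n[:,0]+gy[:,i[:,1],i[:,0]]*n[:,1]).max(0)
            s=np.minimum(s,120)*ok
            best.append((s[:25].mean()+s[25:50].mean()+s[50:].mean(),baz0+da,l,o,da,pr(np.array([[*(Rm@[.037,0]+AX),.2+l]]))[0]))
    best.sort(key=lambda b:-b[0])
    for b in best[:4]:print('score %.0f baraz %.1f lift %.4f off %.4f da %.0f'%b[:5],'end px',b[5].round())
    return w
if __name__=='__main__':fit(sys.argv[1])
E
python3 fit.py f0.png
```

```text
t 9.42 p [0.525  0.1459 0.1811] xax [-0.  0. -1.] yaz -15.35 q [-0.48  0.69  0.2   1.89 -0.24  0.58 -0.39] F [-0.6 -0.1 -0.5] M [-0.02  0.16  0.04] op 18.0
score 335 baraz 73.7 lift -0.0115 off 0.0015 da -1 end px [262. 199.]
score 334 baraz 73.7 lift -0.0105 off 0.0015 da -1 end px [262. 200.]
score 331 baraz 73.7 lift -0.0110 off 0.0015 da -1 end px [262. 200.]
score 330 baraz 72.7 lift -0.0105 off 0.0015 da -2 end px [263. 200.]
```

{"api": "drive_tool", "payload": {"deltas": [[[-7, 0, 0], [0, 0, 0], 1.8], [[-7, 0, 0], [0, 0, 0], 1.8], [[-7, 0, 0], [0, 0, 0], 1.8], [[-7, 0, 0], [0, 0, 0], 1.8], [[0, 0, 0], [0, 0, 0], 1.8], [[5, 0, 0], [0, 0, 0], 1.8], [[0, 0, 0], [0, 0, 0], 1.8]]}}

```text
clock: 10.05
tool_pos: [0.5253, 0.1458, 0.1812]
eef_rot: [0.467, 0.531, -0.467, 0.531]
contact_force: [0.6, 0.2, -0.5]
opening: 0.209
```

```bash
python3 fit.py f1.png
```

```text
t 10.05 p [0.5253 0.1458 0.1812] xax [ 0. -0. -1.] yaz 7.33 q [-0.41  0.68  0.09  1.89 -0.11  0.58 -0.12] F [ 0.6  0.2 -0.5] M [-0.06  0.06 -0.01] op 18.4
score 261 baraz 95.3 lift -0.0120 off -0.0015 da -2 end px [263. 199.]
score 258 baraz 95.3 lift -0.0115 off -0.0015 da -2 end px [263. 200.]
score 256 baraz 95.3 lift -0.0125 off -0.0015 da -2 end px [263. 199.]
score 256 baraz 92.3 lift -0.0115 off 0.0000 da -5 end px [268. 200.]
```

{"api": "drive_tool", "payload": {"deltas": [[[-7, 0, 0], [0, 0, 0], 1.8], [[-7, 0, 0], [0, 0, 0], 1.8], [[-6, 0, 0], [0, 0, 0], 1.8], [[0, 0, 0], [0, 0, 0], 1.8], [[5, 0, 0], [0, 0, 0], 1.8], [[0, 0, 0], [0, 0, 0], 1.8]]}}

```text
clock: 10.6
tool_pos: [0.5254, 0.1458, 0.1812]
eef_rot: [0.394, 0.587, -0.394, 0.588]
contact_force: [-0.7, 0.5, 0.3]
opening: 0.204
```

```bash
python3 fit.py f2.png
```

```text
t 10.6 p [0.5254 0.1458 0.1812] xax [ 0.001 -0.    -1.   ] yaz 22.36 q [-0.37  0.68  0.02  1.88 -0.02  0.58  0.05] F [-0.7  0.5  0.3] M [-0.04  0.06 -0.  ] op 18.0
score 263 baraz 104.4 lift -0.0115 off 0.0015 da -8 end px [273. 200.]
score 262 baraz 104.4 lift -0.0120 off 0.0015 da -8 end px [273. 200.]
score 259 baraz 104.4 lift -0.0110 off 0.0015 da -8 end px [273. 201.]
score 259 baraz 107.4 lift -0.0125 off 0.0000 da -5 end px [268. 199.]
```

The lift estimate is steady (bias about -0.011) and the bar follows. Continuing.

{"api": "drive_tool", "payload": {"deltas": [[[-7, 0, 0], [0, 0, 0], 1.8], [[-7, 0, 0], [0, 0, 0], 1.8], [[-6, 0, 0], [0, 0, 0], 1.8], [[0, 0, 0], [0, 0, 0], 1.8], [[5, 0, 0], [0, 0, 0], 1.8], [[0, 0, 0], [0, 0, 0], 1.8]]}}

```text
clock: 11.15
tool_pos: [0.5254, 0.1458, 0.1812]
eef_rot: [0.314, 0.634, -0.313, 0.634]
contact_force: [0.2, -0.7, -0.2]
opening: 0.203
```

```bash
python3 fit.py f3.png
```

```text
t 11.15 p [0.5254 0.1458 0.1812] xax [ 0.001 -0.    -1.   ] yaz 37.37 q [-0.32  0.68 -0.06  1.88  0.07  0.58  0.23] F [ 0.2 -0.7 -0.2] M [-0.03  0.08 -0.04] op 17.8
score 238 baraz 125.4 lift -0.0135 off -0.0015 da -2 end px [263. 198.]
score 236 baraz 125.4 lift -0.0130 off -0.0015 da -2 end px [263. 199.]
score 235 baraz 121.4 lift -0.0130 off 0.0000 da -6 end px [270. 199.]
score 235 baraz 120.4 lift -0.0130 off 0.0000 da -7 end px [271. 199.]
```

{"api": "drive_tool", "payload": {"deltas": [[[-7, 0, 0], [0, 0, 0], 1.8], [[-7, 0, 0], [0, 0, 0], 1.8], [[-6, 0, 0], [0, 0, 0], 1.8], [[0, 0, 0], [0, 0, 0], 1.8], [[5, 0, 0], [0, 0, 0], 1.8], [[0, 0, 0], [0, 0, 0], 1.8]]}}

```text
clock: 11.7
tool_pos: [0.5254, 0.1458, 0.1812]
eef_rot: [0.228, 0.669, -0.228, 0.67]
contact_force: [-0.2, 0.3, -0.8]
opening: 0.204
```

```bash
python3 fit.py f4.png
```

```text
t 11.7 p [0.5254 0.1458 0.1812] xax [ 0.001 -0.    -1.   ] yaz 52.37 q [-0.28  0.68 -0.13  1.88  0.15  0.59  0.41] F [-0.2  0.3 -0.8] M [-0.08  0.16 -0.04] op 17.9
score 242 baraz 140.4 lift -0.0140 off -0.0015 da -2 end px [263. 198.]
score 239 baraz 139.4 lift -0.0140 off -0.0015 da -3 end px [265. 198.]
score 234 baraz 140.4 lift -0.0130 off -0.0015 da -2 end px [263. 199.]
score 233 baraz 139.4 lift -0.0145 off -0.0015 da -3 end px [265. 198.]
```

{"api": "drive_tool", "payload": {"deltas": [[[-7, 0, 0], [0, 0, 0], 1.8], [[-7, 0, 0], [0, 0, 0], 1.8], [[-6, 0, 0], [0, 0, 0], 1.8], [[0, 0, 0], [0, 0, 0], 1.8], [[5, 0, 0], [0, 0, 0], 1.8], [[0, 0, 0], [0, 0, 0], 1.8]]}}

```text
clock: 12.25
tool_pos: [0.5255, 0.1459, 0.1813]
eef_rot: [0.139, 0.693, -0.139, 0.694]
contact_force: [-1.8, -0.4, -0.1]
opening: 0.205
```

```bash
sed -i 's/arange(-.018/arange(-.028/;s/(-.0015,0,.0015)/(-.002,-.001,0,.001,.002)/' fit.py; python3 fit.py f5.png
```

```text
t 12.25 p [0.5255 0.1459 0.1813] xax [ 0.001  0.    -1.   ] yaz 67.38 q [-0.23  0.68 -0.21  1.88  0.23  0.6   0.59] F [-1.8 -0.4 -0.1] M [-0.09  0.07 -0.07] op 18.0
score 242 baraz 153.4 lift -0.0150 off -0.0010 da -4 end px [266. 198.]
score 240 baraz 153.4 lift -0.0145 off -0.0010 da -4 end px [266. 198.]
score 239 baraz 153.4 lift -0.0140 off -0.0010 da -4 end px [266. 199.]
score 239 baraz 155.4 lift -0.0145 off -0.0020 da -2 end px [263. 198.]
```

{"api": "drive_tool", "payload": {"deltas": [[[-7, 0, 0], [0, 0, 0], 1.8], [[-7, 0, 0], [0, 0, 0], 1.8], [[-6, 0, 0], [0, 0, 0], 1.8], [[0, 0, 0], [0, 0, 0], 1.8], [[5, 0, 0], [0, 0, 0], 1.8], [[0, 0, 0], [0, 0, 0], 1.8]]}}

```text
clock: 12.8
tool_pos: [0.5255, 0.146, 0.1813]
eef_rot: [0.047, 0.705, -0.047, 0.706]
contact_force: [-0.3, 0.4, -0.6]
opening: 0.205
```

```bash
python3 fit.py f6.png
```

```text
t 12.8 p [0.5255 0.146  0.1813] xax [ 0.001  0.    -1.   ] yaz 82.39 q [-0.18  0.69 -0.28  1.87  0.31  0.62  0.78] F [-0.3  0.4 -0.6] M [-0.01  0.12 -0.05] op 18.1
score 244 baraz 169.4 lift -0.0160 off -0.0020 da -3 end px [264. 197.]
score 243 baraz 170.4 lift -0.0160 off -0.0020 da -2 end px [263. 197.]
score 242 baraz 167.4 lift -0.0155 off -0.0010 da -5 end px [268. 198.]
score 241 baraz 170.4 lift -0.0155 off -0.0020 da -2 end px [263. 198.]
```

```bash
python3 - <<'E'
import cv2,numpy as np
c=[cv2.resize(cv2.imread(f'pics/f{i}.png')[150:384,156:366],(378,421))[:,:,:] for i in(0,6)]
cv2.imwrite('pics/mA.png',np.hstack(c))
E
```

```text
(no output)
```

View pics/mA.png

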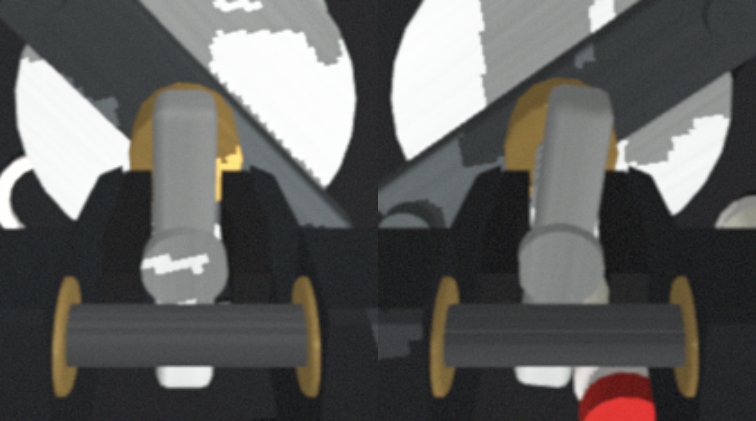

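The bar follows, tilted about 6° within the loose jaws. End-to-boss geometry is unchanged, so it has not dropped yet. Continuing.

{"api": "drive_tool", "payload": {"deltas": [[[-7, 0, 0], [0, 0, 0], 1.8], [[-7, 0, 0], [0, 0, 0], 1.8], [[-6, 0, 0], [0, 0, 0], 1.8], [[0, 0, 0], [0, 0, 0], 1.8], [[5, 0, 0], [0, 0, 0], 1.8], [[0, 0, 0], [0, 0, 0], 1.8]]}}

```text
clock: 13.35
tool_pos: [0.5255, 0.1462, 0.1813]
eef_rot: [-0.045, 0.705, 0.046, 0.706]
contact_force: [0.1, -0.0, 0.9]
opening: 0.199
```

```bash
python3 fit.py f7.png
```

```text
t 13.35 p [0.5255 0.1462 0.1813] xax [ 0.001  0.001 -1.   ] yaz 97.39 q [-0.14  0.7  -0.36  1.87  0.39  0.64  0.96] F [ 0.1 -0.   0.9] M [0.   0.01 0.05] op 17.6
score 272 baraz 180.4 lift -0.0040 off 0.0010 da -7 end px [271. 208.]
score 269 baraz 180.4 lift -0.0035 off 0.0010 da -7 end px [271. 208.]
score 267 baraz 179.4 lift 0.0005 off 0.0020 da -8 end px [273. 212.]
score 267 baraz 180.4 lift 0.0005 off 0.0010 da -7 end px [272. 212.]
```

{"api": "drive_tool", "payload": {"deltas": [[[-7, 0, 0], [0, 0, 0], 1.8], [[-7, 0, 0], [0, 0, 0], 1.8], [[-6, 0, 0], [0, 0, 0], 1.8], [[0, 0, 0], [0, 0, 0], 1.8], [[5, 0, 0], [0, 0, 0], 1.8], [[0, 0, 0], [0, 0, 0], 1.8]]}}

```text
clock: 13.9
tool_pos: [0.5254, 0.1462, 0.1813]
eef_rot: [-0.137, 0.693, 0.137, 0.694]
contact_force: [0.1, 0.0, 0.2]
opening: 0.206
```

```bash
python3 fit.py f8.png
```

```text
t 13.9 p [0.5254 0.1462 0.1813] xax [ 0.001  0.001 -1.   ] yaz 112.4 q [-0.09  0.71 -0.44  1.87  0.46  0.67  1.15] F [0.1 0.  0.2] M [ 0.04 -0.01  0.01] op 18.1
score 297 baraz 195.4 lift -0.0030 off 0.0010 da -7 end px [271. 209.]
score 296 baraz 195.4 lift -0.0035 off 0.0010 da -7 end px [271. 208.]
score 295 baraz 193.4 lift -0.0025 off 0.0020 da -9 end px [275. 210.]
score 294 baraz 193.4 lift -0.0030 off 0.0020 da -9 end px [274. 209.]
```

```bash
python3 - <<'E'
import cv2,numpy as np
c=[cv2.resize(cv2.imread(f'pics/f{i}.png')[150:384,156:366],(378,421))[:,:,:] for i in(7,8)]
cv2.imwrite('pics/mB.png',np.hstack(c))
E
```

```text
(no output)
```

View pics/mB.png

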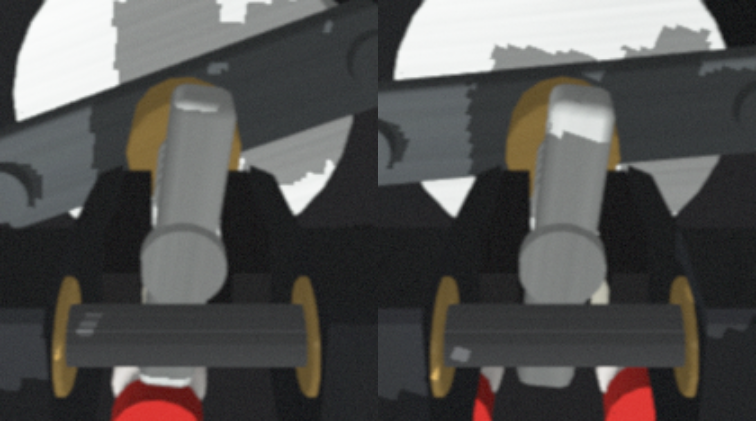

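Both frames: the bar is still up. The fit switched from the lower edge of the end face (crop row 85) to the true top edge (row 105, lift about -0.003). Continuing.

{"api": "drive_tool", "payload": {"deltas": [[[-7, 0, 0], [0, 0, 0], 1.8], [[-7, 0, 0], [0, 0, 0], 1.8], [[-6, 0, 0], [0, 0, 0], 1.8], [[0, 0, 0], [0, 0, 0], 1.8], [[5, 0, 0], [0, 0, 0], 1.8], [[0, 0, 0], [0, 0, 0], 1.8]]}}

```text
clock: 14.45
tool_pos: [0.5253, 0.1462, 0.1813]
eef_rot: [-0.227, 0.67, 0.227, 0.67]
contact_force: [-0.0, -0.6, 0.4]
opening: 0.202
```

```bash
python3 fit.py f9.png
```

```text
t 14.45 p [0.5253 0.1462 0.1813] xax [ 0.001  0.    -1.   ] yaz 127.4 q [-0.05  0.72 -0.51  1.87  0.53  0.69  1.35] F [-0.  -0.6  0.4] M [ 0.06 -0.01 -0.02] op 17.8
score 338 baraz 212.4 lift -0.0040 off 0.0010 da -5 end px [267. 208.]
score 336 baraz 212.4 lift -0.0035 off 0.0010 da -5 end px [267. 208.]
score 336 baraz 212.4 lift -0.0045 off 0.0010 da -5 end px [267. 207.]
score 332 baraz 212.4 lift -0.0050 off 0.0010 da -5 end px [267. 207.]
```

{"api": "drive_tool", "payload": {"deltas": [[[-7, 0, 0], [0, 0, 0], 1.8], [[-7, 0, 0], [0, 0, 0], 1.8], [[-6, 0, 0], [0, 0, 0], 1.8], [[0, 0, 0], [0, 0, 0], 1.8], [[5, 0, 0], [0, 0, 0], 1.8], [[0, 0, 0], [0, 0, 0], 1.8]]}}

```text
clock: 15.0
tool_pos: [0.5252, 0.1461, 0.1813]
eef_rot: [-0.312, 0.634, 0.312, 0.635]
contact_force: [-0.2, 0.3, 0.1]
opening: 0.205
```

```bash
python3 fit.py f10.png
```

```text
t 15.0 p [0.5252 0.1461 0.1813] xax [ 0.  0. -1.] yaz 142.4 q [-0.01  0.74 -0.59  1.86  0.59  0.72  1.55] F [-0.2  0.3  0.1] M [ 0.04  0.01 -0.02] op 18.1
score 327 baraz 224.4 lift -0.0095 off 0.0010 da -8 end px [272. 204.]
score 326 baraz 228.4 lift -0.0230 off -0.0020 da -4 end px [265. 193.]
score 325 baraz 224.4 lift -0.0090 off 0.0010 da -8 end px [272. 204.]
score 324 baraz 222.4 lift -0.0100 off 0.0020 da -10 end px [275. 204.]
```

```bash
python3 - <<'E'
import cv2,numpy as np
c=[cv2.resize(cv2.imread(f'pics/f{i}.png')[150:384,156:366],(378,421))[:,:,:] for i in(9,10)]
cv2.imwrite('pics/mC.png',np.hstack(c))
E
```

```text
(no output)
```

View pics/mC.png

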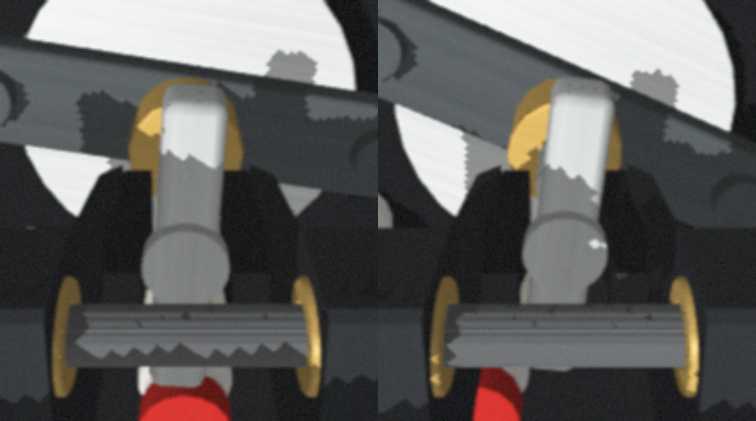

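Drop confirmed: the bar's end now reaches the boss's far edge (crop row 78 vs 85) and the hub moved from row 265 to 253. It dropped between bar azimuth 212° and 226°, so I take about 219°; one turn forward is about -141°. Now forward.

{"api": "drive_tool", "payload": {"deltas": [[[0, 0, 0], [0.5, 0, 0], 1.8], [[7, 0, 0], [0, 0, 0], 1.8], [[7, 0, 0], [0, 0, 0], 1.8], [[7, 0, 0], [0, 0, 0], 1.8], [[7, 0, 0], [0, 0, 0], 1.8], [[7, 0, 0], [0, 0, 0], 1.8], [[7, 0, 0], [0, 0, 0], 1.8], [[7, 0, 0], [0, 0, 0], 1.8], [[7, 0, 0], [0, 0, 0], 1.8], [[7, 0, 0], [0, 0, 0], 1.8], [[0, 0, 0], [0, 0, 0], 1.8]]}}

```text
clock: 15.97
tool_pos: [0.525, 0.1455, 0.1758]
eef_rot: [0.064, 0.704, -0.065, 0.704]
contact_force: [-0.4, -0.3, -1.0]
opening: 0.202
```

```bash
python3 fit.py g1.png
```

```text
t 15.97 p [0.525  0.1455 0.1758] xax [-0.    -0.001 -1.   ] yaz 79.52 q [-0.19  0.7  -0.27  1.88  0.31  0.61  0.73] F [-0.4 -0.3 -1. ] M [-0.13 -0.05  0.02] op 17.8
score 204 baraz 180.5 lift -0.0055 off 0.0010 da 11 end px [242. 213.]
score 202 baraz 183.5 lift -0.0035 off -0.0010 da 14 end px [237. 216.]
score 202 baraz 181.5 lift -0.0055 off 0.0000 da 12 end px [241. 214.]
score 202 baraz 181.5 lift -0.0050 off 0.0000 da 12 end px [241. 214.]
```

{"api": "drive_tool", "payload": {"deltas": [[[7, 0, 0], [0, 0, 0], 1.8], [[7, 0, 0], [0, 0, 0], 1.8], [[7, 0, 0], [0, 0, 0], 1.8], [[7, 0, 0], [0, 0, 0], 1.8], [[7, 0, 0], [0, 0, 0], 1.8], [[7, 0, 0], [0, 0, 0], 1.8], [[7, 0, 0], [0, 0, 0], 1.8], [[7, 0, 0], [0, 0, 0], 1.8], [[7, 0, 0], [0, 0, 0], 1.8], [[0, 0, 0], [0, 0, 0], 1.8], [[-3, 0, 0], [0, 0, 0], 1.8]]}}

```text
clock: 16.93
tool_pos: [0.5246, 0.1461, 0.1759]
eef_rot: [0.405, 0.58, -0.406, 0.579]
contact_force: [0.0, 0.1, -0.1]
opening: 0.201
```

```bash
python3 fit.py g2.png
```

```text
t 16.93 p [0.5246 0.1461 0.1759] xax [-0.001 -0.001 -1.   ] yaz 20.06 q [-0.37  0.69  0.02  1.89 -0.03  0.57  0.02] F [ 0.   0.1 -0.1] M [-0.07  0.04  0.05] op 17.7
score 239 baraz 119.1 lift -0.0190 off 0.0020 da 9 end px [247. 200.]
score 239 baraz 119.1 lift -0.0185 off 0.0020 da 9 end px [247. 201.]
score 234 baraz 119.1 lift -0.0180 off 0.0020 da 9 end px [247. 201.]
score 230 baraz 119.1 lift -0.0195 off 0.0020 da 9 end px [247. 200.]
```

{"api": "drive_tool", "payload": {"deltas": [[[7, 0, 0], [0, 0, 0], 1.8], [[7, 0, 0], [0, 0, 0], 1.8], [[7, 0, 0], [0, 0, 0], 1.8], [[7, 0, 0], [0, 0, 0], 1.8], [[7, 0, 0], [0, 0, 0], 1.8], [[7, 0, 0], [0, 0, 0], 1.8], [[7, 0, 0], [0, 0, 0], 1.8], [[7, 0, 0], [0, 0, 0], 1.8], [[7, 0, 0], [0, 0, 0], 1.8], [[0, 0, 0], [0, 0, 0], 1.8], [[-5, 0, 0], [0, 0, 0], 1.8], [[0, 0, 0], [0, 0, 0], 1.8]]}}

```text
clock: 17.98
tool_pos: [0.525, 0.1464, 0.1762]
eef_rot: [0.635, 0.311, -0.635, 0.31]
contact_force: [0.4, 0.3, 0.0]
opening: 0.204
```

```bash
python3 fit.py g3.png; python3 - <<'E'
from h import *
to([.5255,.1455,.176])
E
```

```text
t 17.98 p [0.525  0.1464 0.1762] xax [-0.     0.001 -1.   ] yaz -37.85 q [-0.54  0.71  0.31  1.9  -0.37  0.59 -0.65] F [0.4 0.3 0. ] M [-0.02  0.12 -0.01] op 17.9
score 304 baraz 56.1 lift -0.0160 off 0.0020 da 4 end px [254. 201.]
score 303 baraz 56.1 lift -0.0155 off 0.0020 da 4 end px [254. 201.]
score 299 baraz 56.1 lift -0.0165 off 0.0020 da 4 end px [254. 200.]
score 298 baraz 56.1 lift -0.0170 off 0.0020 da 4 end px [254. 200.]
t 18.03 p [0.5251 0.1463 0.1763] xax [-0.     0.001 -1.   ] yaz -38.13 q [-0.54  0.71  0.31  1.9  -0.37  0.59 -0.66] F [-0.  -1.1  0.5] M [-0.02  0.06  0.02] op 18.1
tool shift cm [0.03 0.08 0.04]
```

{"api": "drive_tool", "payload": {"deltas": [[[0, 0, 0], [0, 0.05, 0], 5], [[0, 0, 0], [0, 0, 0], 8.8], [[0, 0, 0], [0, 0, 0], 8.8], [[0, 0, 0], [-1, 0, 0], 8.8], [[0, 0, 0], [-2.5, 0, 0], 8.8], [[-7.1, 0, 0], [-2.5, 0, 0], 8.8], [[-7.1, 0, 0], [0, 0, 0], 8.8], [[-7.1, 0, 0], [0, 0, 0], 8.8], [[-7.1, 0, 0], [0, 0, 0], 8.8], [[-7.1, 0, 0], [0, 0, 0], 8.8], [[-7.1, 0, 0], [0, 0, 0], 8.8], [[-7.1, 0, 0], [0, 0, 0], 8.8]]}}

```text
clock: 19.03
tool_pos: [0.5256, 0.1454, 0.2371]
eef_rot: [0.447, 0.548, -0.446, 0.549]
contact_force: [0.4, -0.7, 0.5]
opening: 0.998
```

{"api": "drive_tool", "payload": {"deltas": [[[-7.1, 0, 0], [0, 0, 0], 8.8], [[-7.1, 0, 0], [0, 0, 0], 8.8], [[-7.1, 0, 0], [0, 0, 0], 8.8], [[-7.1, 0, 0], [0, 0, 0], 8.8], [[-7.1, 0, 0], [0, 0, 0], 8.8], [[-7.1, 0, 0], [0, 0, 0], 8.8], [[-7.1, 0, 0], [0, 0, 0], 8.8], [[-7.1, 0, 0], [0, 0, 0], 8.8], [[-7.1, 0, 0], [0, 0, 0], 8.8], [[-7.1, 0, 0], [0, 0, 0], 8.8], [[-7.1, 0, 0], [0, 0, 0], 8.8], [[-7.1, 0, 0], [0, 0, 0], 8.8]]}}

```text
clock: 20.03
tool_pos: [0.5257, 0.1451, 0.2369]
eef_rot: [-0.043, 0.705, 0.042, 0.706]
contact_force: [0.3, 0.1, 0.1]
opening: 0.999
```

{"api": "drive_tool", "payload": {"deltas": [[[-7.1, 0, 0], [0, 0, 0], 8.8], [[-7.1, 0, 0], [0, 0, 0], 8.8], [[-7.1, 0, 0], [0, 0, 0], 8.8], [[-7.1, 0, 0], [0, 0, 0], 8.8], [[-7.1, 0, 0], [0, 0, 0], 8.8], [[-7.1, 0, 0], [0, 0, 0], 8.8], [[-7.1, 0, 0], [0, 0, 0], 8.8], [[0, 0, 0], [0, 0, 0], 8.8], [[0, 0, 0], [0, 0, 0], 8.8]]}}

```text
clock: 20.78
tool_pos: [0.5257, 0.1451, 0.2365]
eef_rot: [-0.332, 0.624, 0.332, 0.624]
contact_force: [0.4, -0.3, 1.0]
opening: 1.001
```

```bash
python3 fit.py g4.png; python3 - <<'E'
from h import *
to([.5255,.1455,.176])
E
```

```text
t 20.78 p [0.5257 0.1451 0.2365] xax [ 0.    -0.001 -1.   ] yaz 146.02 q [ 0.    0.65 -0.59  1.81  0.48  0.83  1.72] F [ 0.4 -0.3  1. ] M [ 0.07  0.07 -0.01] op 88.1
score 358 baraz 238.0 lift -0.0145 off 0.0000 da 2 end px [258. 169.]
score 356 baraz 235.0 lift -0.0135 off 0.0010 da -1 end px [262. 169.]
score 356 baraz 241.0 lift -0.0125 off -0.0010 da 5 end px [255. 170.]
score 356 baraz 241.0 lift -0.0130 off -0.0010 da 5 end px [255. 170.]
t 20.83 p [0.5256 0.1452 0.2365] xax [ 0.    -0.001 -1.   ] yaz 146.03 q [ 0.    0.65 -0.59  1.81  0.48  0.83  1.72] F [-0.5  0.5 -0.6] M [0.11 0.01 0.01] op 88.3
tool shift cm [6.05 0.03 0.02]
```

{"api": "drive_tool", "payload": {"deltas": [[[0, 0, 0], [2, 0, 0], 8.8], [[0, 0, 0], [2, 0, 0], 8.8], [[0, 0, 0], [1.5, 0, 0], 6], [[0, 0, 0], [0.5, 0, 0], 4], [[0, 0, 0], [0, 0, 0], 1.7], [[0, 0, 0], [0, 0, 0], 1.7], [[0, 0, 0], [0, 0, 0], 1.7], [[0, 0, 0], [0, 0, 0], 1.7], [[7, 0, 0], [0, 0, 0], 1.7], [[7, 0, 0], [0, 0, 0], 1.7], [[7, 0, 0], [0, 0, 0], 1.7], [[7, 0, 0], [0, 0, 0], 1.7]]}}

```text
clock: 21.83
tool_pos: [0.5256, 0.1463, 0.177]
eef_rot: [-0.17, 0.686, 0.171, 0.687]
contact_force: [-0.8, 3.5, -1.4]
opening: 0.265
```

{"api": "drive_tool", "payload": {"deltas": [[[7, 0, 0], [0, 0, 0], 1.7], [[7, 0, 0], [0, 0, 0], 1.7], [[7, 0, 0], [0, 0, 0], 1.7], [[7, 0, 0], [0, 0, 0], 1.7], [[7, 0, 0], [0, 0, 0], 1.7], [[7, 0, 0], [0, 0, 0], 1.7], [[7, 0, 0], [0, 0, 0], 1.7], [[7, 0, 0], [0, 0, 0], 1.7], [[7, 0, 0], [0, 0, 0], 1.7], [[7, 0, 0], [0, 0, 0], 1.7], [[7, 0, 0], [0, 0, 0], 1.7], [[7, 0, 0], [0, 0, 0], 1.7]]}}

```text
clock: 22.83
tool_pos: [0.5251, 0.145, 0.1764]
eef_rot: [0.332, 0.624, -0.333, 0.624]
contact_force: [-0.5, -1.8, -3.6]
opening: 0.195
```

```bash
python3 fit.py g5.png
```

```text
t 22.83 p [0.5251 0.145  0.1764] xax [-0.001 -0.    -1.   ] yaz 33.88 q [-0.37  0.69  0.02  1.89 -0.03  0.57  0.26] F [-0.5 -1.8 -3.6] M [-0.44  0.11  0.03] op 17.1
score 223 baraz 133.9 lift -0.0100 off 0.0010 da 10 end px [245. 205.]
score 222 baraz 135.9 lift -0.0095 off 0.0000 da 12 end px [242. 206.]
score 221 baraz 133.9 lift -0.0105 off 0.0010 da 10 end px [245. 205.]
score 220 baraz 135.9 lift -0.0090 off 0.0000 da 12 end px [242. 207.]
```

{"api": "drive_tool", "payload": {"deltas": [[[7, 0, 0], [0, 0, 0], 1.7], [[7, 0, 0], [0, 0, 0], 1.7], [[7, 0, 0], [0, 0, 0], 1.7], [[7, 0, 0], [0, 0, 0], 1.7], [[7, 0, 0], [0, 0, 0], 1.7], [[7, 0, 0], [0, 0, 0], 1.7], [[7, 0, 0], [0, 0, 0], 1.7], [[7, 0, 0], [0, 0, 0], 1.7], [[7, 0, 0], [0, 0, 0], 1.7], [[7, 0, 0], [0, 0, 0], 1.7], [[0, 0, 0], [0, 0, 0], 1.7], [[0, 0, 0], [0, 0, 0], 1.7]]}}

```text
clock: 23.88
tool_pos: [0.5252, 0.1461, 0.1764]
eef_rot: [-0.628, -0.324, 0.628, -0.324]
contact_force: [-1.3, -0.2, -1.0]
opening: 0.194
```

```bash
python3 fit.py g6.png
```

```text
t 23.88 p [0.5252 0.1461 0.1764] xax [-0.     0.001 -1.   ] yaz -35.44 q [-0.57  0.72  0.36  1.9  -0.43  0.6  -0.55] F [-1.3 -0.2 -1. ] M [-0.06  0.3   0.06] op 17.1
score 303 baraz 60.6 lift -0.0190 off 0.0020 da 6 end px [250. 198.]
score 301 baraz 60.6 lift -0.0185 off 0.0020 da 6 end px [250. 199.]
score 299 baraz 61.6 lift -0.0190 off 0.0020 da 7 end px [249. 198.]
score 299 baraz 61.6 lift -0.0195 off 0.0020 da 7 end px [249. 198.]
```

The lift fell 3 mm over this half turn, which matches the thread pitch. Now the last ~22°, then grip.

{"api": "drive_tool", "payload": {"deltas": [[[6, 0, 0], [0, 0, 0], 1.7], [[6, 0, 0], [0, 0, 0], 1.7], [[6, 0, 0], [0, 0, 0], 1.7], [[5, 0, 0], [0, 0, 0], 1.7], [[0, 0, 0], [0, 0, 0], 1.7], [[-4, 0, 0], [0, 0, 0], 1.7], [[-3, 0, 0], [0, 0, 0], 1.7], [[0, 0, 0], [0, 0, 0], 1.7], [[0, 0, 0], [0, 0, 0], 1.7]]}}

```text
clock: 24.68
tool_pos: [0.526, 0.1458, 0.1766]
eef_rot: [0.668, 0.232, -0.667, 0.232]
contact_force: [0.4, 0.9, -0.5]
opening: 0.197
```

```bash
python3 fit.py g7.png;python3 - <<'E'
from h import *
to([.5255,.1455,.172])
E
```

```text
t 24.68 p [0.526  0.1458 0.1766] xax [ 0.001  0.001 -1.   ] yaz -51.66 q [-0.61  0.74  0.44  1.9  -0.52  0.62 -0.74] F [ 0.4  0.9 -0.5] M [-0.04  0.11 -0.01] op 17.4
score 344 baraz 38.3 lift -0.0180 off 0.0010 da 0 end px [258. 199.]
score 343 baraz 40.3 lift -0.0180 off 0.0000 da 2 end px [254. 199.]
score 341 baraz 40.3 lift -0.0185 off 0.0000 da 2 end px [254. 199.]
score 341 baraz 38.3 lift -0.0185 off 0.0010 da 0 end px [258. 199.]
t 24.73 p [0.5259 0.1457 0.1765] xax [ 0.001  0.001 -1.   ] yaz -51.7 q [-0.61  0.74  0.44  1.9  -0.52  0.62 -0.74] F [-0.5  0.3 -0.4] M [-0.05  0.1  -0.04] op 16.9
tool shift cm [ 0.45 -0.    0.05]
```

{"api": "drive_tool", "payload": {"deltas": [[[0, 0, 0], [0.4, 0, 0], 1.7], [[0, 0, 0], [0, 0, 0.05], 1.7], [[0, 0, 0], [0, 0, 0], 0.8], [[0, 0, 0], [0, 0, 0], 0.8], [[0, 0, 0], [0, 0, 0], 0.8], [[0, 0, 0], [0, 0, 0], 0.8], [[0, 0, 0], [0, 0, 0], 0.8]], "force": 15}}

```text
clock: 25.32
tool_pos: [0.5247, 0.1454, 0.172]
eef_rot: [-0.668, -0.232, 0.668, -0.232]
contact_force: [-0.2, 0.6, -3.0]
opening: 0.155
```

```bash
python3 fit.py g8.png; python3 - <<'E'
from h import *
s=snap('scene');d=snap('side')
w=cv2.imread('pics/g8.png')
b=cv2.resize(d['color'][140:300,150:400,::-1],(400,256))
c=cv2.resize(s['color'][130:290,150:400,::-1],(400,256))
cv2.imwrite('pics/end.png',np.hstack([cv2.resize(w,(400,300)),np.vstack([c,b])[:300*1].copy()]) if 0 else np.vstack([np.hstack([c,b]),np.hstack([cv2.resize(w,(400,300)),np.zeros((300,400,3),np.uint8)])]))
E
```

```text
t 25.32 p [0.5247 0.1454 0.172 ] xax [-0.001 -0.    -1.   ] yaz -51.74 q [-0.61  0.74  0.44  1.9  -0.53  0.61 -0.74] F [-0.2  0.6 -3. ] M [ 0.04  0.26 -0.01] op 13.7
score 343 baraz 37.3 lift -0.0190 off 0.0010 da -1 end px [260. 199.]
score 341 baraz 37.3 lift -0.0185 off 0.0010 da -1 end px [260. 199.]
score 341 baraz 39.3 lift -0.0185 off 0.0000 da 1 end px [257. 199.]
score 340 baraz 39.3 lift -0.0190 off 0.0000 da 1 end px [257. 199.]
```

View pics/end.png

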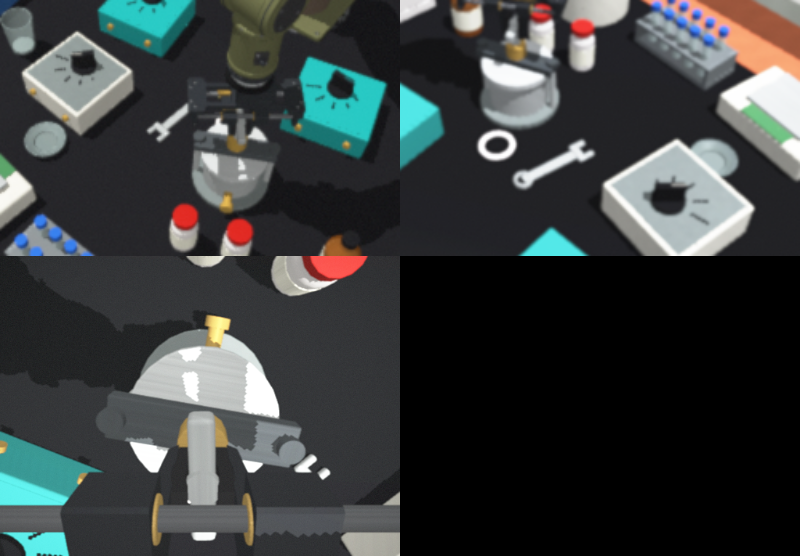

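The bar is gripped by its middle, with jaw opening 13.7 mm on the 14 mm bar. The selector still stands at four pips, and the loose items are undisturbed. Handing in.

```bash
python3 -c "
from plant import r
print(r.finish_job())"
```

```text
the job is handed in; nothing more can be done
None
```

I turned the white console's selector 72° clockwise from two pips to four, then started the T-bolt, and handed the job in at about 25 s of the 72 s allowed.

- **Selector:** a close-up from the wrist camera after release showed the pointer in line with the four-pip row.
- **Finding the drop:** I held the bar loosely and turned it anticlockwise in 15° steps. It dropped about 5–6 mm somewhere between 137° and 151° back; I took 145°.
- **One turn forward:** I regripped once and turned it clockwise to one full turn from that point. This is uncertain by about 7°, because of the 15° steps.
- **Thread check:** the bar sank about 3 mm over half a turn, matching the thread pitch, with no sign of jamming.
- **Final grip:** the jaws read 13.7 mm on the 14 mm bar, at its middle, with 15 N grip and about 3 N on the wrist.
- **Loose items:** in the last pictures those in view look unmoved; I checked this by eye only.

**Disagreements:** the image-based lift estimate sometimes locked onto the bar's lower edge, about 10 mm off. One reading early in the forward turn was weak and did not fit. I therefore relied on changes at matching angles and on the pictures, and the final lift of about -0.012 m is inferred from them, not measured directly.

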